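# Clamp the sample jar in the bottle mixer

## Robot

A 6-joint arm with a two-finger parallel gripper is mounted at the origin on the work surface. World frame = base frame: x ahead of the robot, y to its left, z up, the work surface at z = 0. Lengths are in m, angles in rad, forces in N, time in s.
With the tool pointing down it reaches from about 0.375 to 0.9 m from the base axis. Payload 3.1 kg.
Tool frame: the origin (TCP) lies where the fingers leave the gripper's body, on its centre line; the fingertips stand 73 mm ahead of it and the grasp point (between the pads) lies 54 mm ahead of it; z points along the fingers, y is the line along which they close (so a half turn about z gives the same grasp; the last joint's range is limited). The gripper opens to 85 mm and grips with 20 to 120 N. Pads are 22 mm wide; open, the fingers measure 114 mm over their backs; the gripper's body (76 mm by 85 mm) begins 54 mm behind the grasp point. The pads swing forward as they close: fully open they stand 13 mm farther back than shut.
Start: joints at [0.926, 0.527, 1.433, -0, 1.181, -0.178], TCP at [0.281, 0.558, 0.304] pointing down, gripper open.
Joint ranges: [-3.08, 3.08], [-0.75, 2.2], [0.22, 2.44], [-1.43, 4.57], [0, 2.65], [-2.85, 2.85]. Speed limits (rad/s): [2.79, 2.79, 3.14, 3.14, 3.14, 3.14].

## Interface

Orientations are given as a unit quaternion [x, y, z, w].
In Python, from station import manip gives the robot as it stands.
- The arm moves only by the shell command python3 -m crank 'ROWS' [FORCE]. ROWS is JSON, a list of rows, each an object with "dp": the shift along the tool's x, y, z normalised to -1 to 1, where 1 is 50 cm, a list of three; "delta_rot": the turn, a rotation vector about the tool's x, y, z normalised to -1 to 1, where 1 is 2 pi rad, a list of three; "fingers": the opening, from -1 (shut) to 1 (fully open). A call has 1 to 12 rows; each row shifts and turns the commanded pose from where the row before left it, along the tool's axes as they then stand; what a row does not reach is not made up. A row lasts 1/12 s, in which the tool goes at most 41.7 mm and 7.16 degrees, less where a joint would pass 70% of its speed; a pose out of reach is approached as far as the arm can. A call with a number of a shift or a turn outside -1 to 1 is refused whole. A call with a gripper value outside its range is refused whole. The fingers move at their own pace and stop on an object; FORCE is the grip in N (left out, the last holds). Time passes only in rows, so rows that do not move let the fingers close. It gives the time, the measured TCP pose, the force, the opening and the grip force at its end, in the units of the state.
- manip.sense(): the state, without advancing time (a new reading comes with each control period).
- manip.snapshot(name): name is "scene" or "side" or "wrist"; returns (picture, depth): 400x640x3 uint8, red, green, blue; 400x640 float32, m along the optical axis (not along the pixel's ray), 0 where there is no reading.
- manip.camera_model(name): a dict with "fx", "fy", "cx", "cy" (pixels), "origin" and "attitude" of the camera in the world. Camera axes: x right, y up, looking along -z (the intrinsics and any distortion apply to the point x, -y, -z); pixel columns grow to the right and rows downward; lengths in m; the calibration is good to about 2 mm. A picture is of the moment at which its call begins: read the wrist's pose just before it. camera_model takes no time and is no camera call; for the wrist camera it gives the pose at the moment of the call.
- manip.sign_off(): hands the job in; it is judged then, once.
The state is a dict: "t": time; "q": joint angles; "qd": joint speeds; "tau": joint torques, N m; "tcp_pos": TCP position; "tool_rot": TCP orientation; "force": force on the tool from outside, world axes, zero at the start; "ft_torque": the same for the moment, N m; "finger_gap": opening from 0.0 (shut) to 1.0 (fully open); "gripper_force": force on a finger pad.
Only numpy, scipy, OpenCV 4.12 (cv2) and the standard library are available. Lean on these libraries where they do the work, as an engineer would, in place of code of your own. Each camera call takes 0.05 s, during which the arm holds its last target. There are 200 camera calls.

## Task

The amber sample jar stands loose against the V-block of the bottle mixer. Take hold of the red sleeve on the crank handle, pull it up to unlock the crank, and, keeping it up and without letting go on the way, wind clockwise until the padded jaw holds the jar firmly against the block, but not so hard that the glass is at risk. Then let the sleeve down so that the crank locks, let go and move clear, leaving the other things on the table alone.

Things in the scene. Friction and masses are not known exactly. Their poses are not given: they have to be found in the camera images.
- mixer: Bottle mixer fixed to the table: white bed 385 x 150 mm, top 45 mm above the table, with a blue gear housing 140 x 142 mm, 85 mm high, at one end and a crank on it (hub and arm up to 112 mm above the table). Origin on the vertical crank axis at table level; x runs along the bed from the housing towards the jar, z up. A grey fixed V-block stands at a different distance along the bed each time.
- sleeve: Red grip sleeve, an upright cylinder 24 mm in diameter, 50 mm tall, 60 mm from the crank axis; origin at its centre, 138 mm above the table when down; z up. It spins freely about its upright axis, so the hand on it need not turn. Fingers down to 118 mm above the table clear the crank arm; nothing else on the mixer but the jar (150 mm) is higher than 118 mm.
- lift (a joint): Height of the sleeve above its locked rest, m: 0 down, 0.014 top; a spring pulls it down (5 N to 8.5 N). Down, a pin locks the crank in a gap of a ring of 36 ribs; above 0.006 the crank is free (0.009 to 0.012 is best). Let down under load, the crank may run back up to 10 degrees (14 N less on the jar) until the pin drops in; if it sits on a rib (0.003 to 0.006), ease the crank to and fro a little.
- crank (a joint): Crank angle, rad: 0 at the start, growing clockwise seen from above, driving the jaw 8 mm per rad towards the jar. The squeeze begins after 5 to 11.5 rad, where exactly is not given. Turning takes about 0.2 N of friction at the handle, along its circular path, plus 1.3 N for each 10 N on the jar (about 5.5 N at 40 N). If let go unlocked under load it runs back.
- bottle: Amber glass sample jar with a white cap, 60 mm in diameter, 100 mm tall, 0.25 kg, standing loose on the mixer's bed against the V-block; origin at the centre of its base, 50 mm above the table. It is not to be handled.
- reagent: bystander: amber bottle with a blue cap, 54 mm in diameter, 130 mm tall; origin at the centre of its base
- specimen_cup: bystander: open white plastic cup, 64 mm in diameter, 65 mm tall; origin at the centre of its base
- slide_box: bystander: blue slide box 85 x 140 x 35 mm; origin at the centre of its base
- carriage_top (a point): Top of the aluminium jaw carriage, in its middle, 117 mm above the table, 83 mm from the crank axis at the start. It carries a black rubber pad, 60 mm wide, on a screw stem set differently each time: the pad's face is 22 to 46 mm ahead of this point. The pad is sprung, 10 N per mm pressed back. Firm is about 40 N on the jar; 20 to 60 N are fine, more than 65 N risks the glass.

How it is judged:
By the outcome, as a careful person would: the job done as asked, in the order asked, and still so for the second after the job is handed in, with the robot touching nothing.
It also fails if it takes over 72 s, if anything falls off the work surface, if the arm or the gripper's body presses on something with over 40 N, if the wrist force passes 120 N, or if a joint passes its speed limit or range.

## Working session

There is one attempt and no reset: what is moved stays moved. The work goes in short steps, Python scripts to look and compute and a shell command to move; the robot and the scene stay as the last step left them, time stands still between calls to the robot, and variables do not carry over. Pictures are saved under pics/ and viewed, at most 10 in all, crops included, and the job is handed in when it is done.

```bash
ls; mkdir -p pics
cat > h.py <<'E'
from station import manip
import numpy as np, cv2
from scipy.spatial.transform import Rotation as R
def cam(n):
    m=manip.camera_model(n); a=np.array(m['attitude'])
    Rm=a if a.shape==(3,3) else R.from_quat(a).as_matrix()
    return m,Rm,np.array(m['origin'])
def px2w(c,u,v,d):
    m,Rm,o=c
    return o+Rm@np.array([(u-m['cx'])/m['fx']*d,-(v-m['cy'])/m['fy']*d,-d])
def cloud(c,D):
    m,Rm,o=c; v,u=np.mgrid[:D.shape[0],:D.shape[1]]
    P=np.stack([(u-m['cx'])/m['fx']*D,-(v-m['cy'])/m['fy']*D,-D],-1)
    return P@Rm.T+o
def w2px(c,p):
    m,Rm,o=c; q=Rm.T@(np.array(p)-o)
    return m['cx']+m['fx']*q[0]/-q[2], m['cy']-m['fy']*q[1]/-q[2]
E
python3 - <<'E'
from h import *
for n in('scene','side'):
    c=cam(n); p,D=manip.snapshot(n); cv2.imwrite(f'pics/{n}0.png',p[:,:,::-1]); np.save(f'pics/{n}0.npy',D); print(n,manip.camera_model(n))
print(manip.sense())
E
```

```text
pics
scene {'fx': 491.45254533105134, 'fy': 491.45254533105134, 'cx': 315.64900216220246, 'cy': 206.2545506784121, 'origin': array([1.36649524, 0.34207   , 0.63167907]), 'attitude': array([0.29236278, 0.38846058, 0.69150216, 0.53427254])}
side {'fx': 499.4254371368128, 'fy': 499.4254371368128, 'cx': 320.12997496005266, 'cy': 188.41418525283993, 'origin': array([ 0.36700414, -0.5625601 ,  0.86942623]), 'attitude': array([ 0.36863472, -0.04183118, -0.117968  ,  0.92110919])}
{'t': 0.1, 'q': array([ 9.26494083e-01,  5.28425015e-01,  1.43376940e+00, -2.70617307e-06,
        1.18142328e+00, -1.78506475e-01]), 'qd': array([-0.00010043, -0.00267385, -0.00355819, -0.00091427,  0.00066385,
        0.00021365]), 'tau': array([ 6.58480008e-05, -4.43303239e+01, -1.78587306e+01, -2.30951582e-04,
        3.78781042e-03, -1.67813539e-05]), 'tcp_pos': array([0.28037861, 0.55801659, 0.30300102]), 'tool_rot': array([ 2.30797516e-01,  9.73001275e-01, -9.28536175e-04, -4.03756878e-04]), 'force': array([ 0.31252995, -0.12888158,  0.53813651]), 'ft_torque': array([ 0.01054016, -0.01650449, -0.00799776]), 'gripper_force': 0.0, 'finger_gap': 0.9994136434946388}
```

View pics/scene0.png

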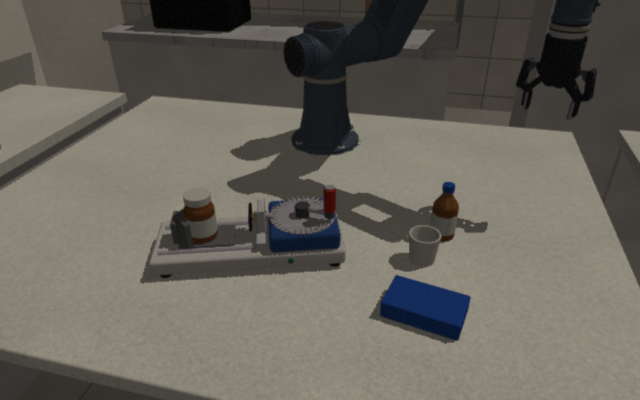

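View pics/side0.png

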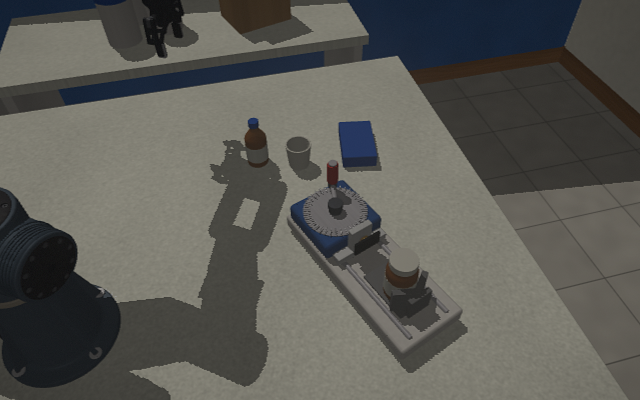

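The scene view shows the red sleeve at (330,200), hub (302,209), pad (250,216) and jar cap (198,197). The side view shows the sleeve at (332,172), hub (336,204), carriage about (360,235), pad about (368,241) and jar cap (403,260).

Run:
```python
from h import *
for n in('scene','side'):
    c=cam(n); p=cv2.imread(f'pics/{n}0.png')[:,:,::-1].astype(int); D=np.load(f'pics/{n}0.npy'); W=cloud(c,D)
    r=(p[...,0]>80)&(p[...,1]<45)&(p[...,2]<50)&(D>0)
    roi=np.zeros_like(r); roi[(150 if n=='side' else 180):(190 if n=='side' else 225),315:345]=1
    P=W[r&roi]; print(n,'sleeve n',len(P),'median',np.median(P,0),'z',np.percentile(P[:,2],[2,98]))
    # cylinder axis LSQ with r=12mm
    from scipy.optimize import least_squares
    Q=P[(P[:,2]>.12)&(P[:,2]<.158)]
    s=least_squares(lambda a:np.hypot(Q[:,0]-a[0],Q[:,1]-a[1])-.012,np.median(Q,0)[:2]+(np.median(Q,0)[:2]-c[2][:2])*.01,loss='soft_l1',f_scale=.002); print(' axis',s.x,s.cost)
    pts=dict(scene=dict(hub=(302,206),cap=(198,193)),side=dict(hub=(336,203),cap=(403,256),carr=(359,231)))[n]
    for k,(u,v) in pts.items(): print(' ',k,np.median(W[v-1:v+2,u-1:u+2].reshape(-1,3),0))
    # bed / housing top
    B=W[(W[...,2]>.04)&(W[...,2]<.05)&(D>0)&(D<1.4)]
    B=B[(B[:,0]>.4)&(B[:,0]<1)]; 
    rect=cv2.minAreaRect((B[:,:2]*1000).astype(np.float32)); print(' bed',rect)
    H=W[(W[...,2]>.078)&(W[...,2]<.092)&(D>0)&(p[...,2]>p[...,0]+30)]
    print(' housing',len(H),cv2.minAreaRect((H[:,:2]*1000).astype(np.float32)))
    C=W[(W[...,2]>.146)&(W[...,2]<.154)&(D>0)&(p[...,0]>100)&(p[...,1]>100)]; print(' cap',len(C),C.mean(0) if len(C) else 0)
```

```text
scene sleeve n 12 median [0.57515009 0.15751349 0.16234842] z [0.16154294 0.16356638]
  return _methods._mean(a, axis=axis, dtype=dtype,
  ret = um.true_divide(
Traceback (most recent call last):
ValueError: Initial guess is outside of provided bounds
```

```bash
python3 -c "
import cv2
a=cv2.imread('pics/side0.png')[150:340,270:470]
cv2.imwrite('pics/sidec.png',cv2.convertScaleAbs(cv2.resize(a,None,fx=3,fy=3,interpolation=2),alpha=1.6))"
```

```text
(no output)
```

View pics/sidec.png

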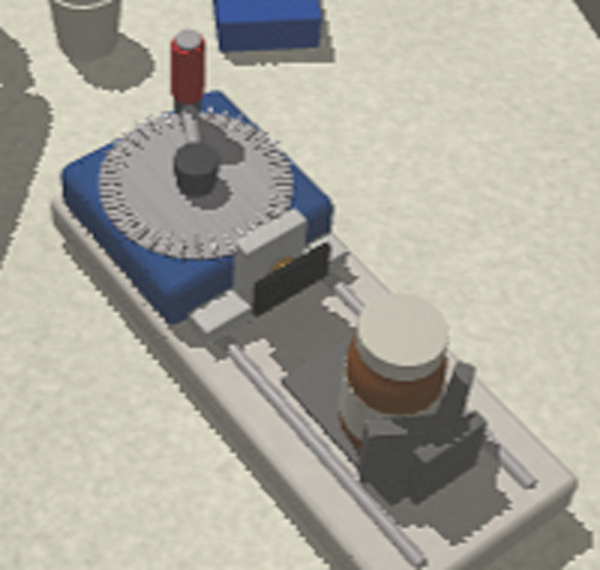

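The crop shows the sleeve's top at crop (188,40), the hub's top at (197,155), the carriage's top edge from (237,248) to (305,215), the pad's top edge from (255,283) to (328,247), and the cap's centre at (403,330).

Run:
```python
from h import *
from scipy.optimize import least_squares
for n in('scene','side'):
    c=cam(n); p=cv2.imread(f'pics/{n}0.png')[:,:,::-1].astype(int); D=np.load(f'pics/{n}0.npy'); W=cloud(c,D)
    ok=D>0
    near=ok&(np.hypot(W[...,0]-.575,W[...,1]-.157)<.4)
    P=W[near&(p[...,0]>60)&(p[...,0]>2.2*p[...,1])&(p[...,0]>2.2*p[...,2])&(np.hypot(W[...,0]-.575,W[...,1]-.157)<.04)]
    print(n,'sleeve',len(P),np.median(P,0),P[:,2].min(),P[:,2].max())
    m0=np.median(P,0)[:2]; d=m0-c[2][:2]; d/=np.linalg.norm(d)
    s=least_squares(lambda a:np.hypot(P[:,0]-a[0],P[:,1]-a[1])-.012,m0+d*.01,loss='soft_l1',f_scale=.002); print(' axis',s.x)
    H=W[near&(W[...,2]>.078)&(W[...,2]<.09)&(p[...,2]>p[...,0]+25)]
    print(' housing',len(H),cv2.minAreaRect((H[:,:2]*1000).astype(np.float32)))
    B=W[near&(W[...,2]>.036)&(W[...,2]<.05)]
    print(' bed',len(B),cv2.minAreaRect((B[:,:2]*1000).astype(np.float32)))
    C=W[near&(W[...,2]>.144)&(W[...,2]<.156)&(p[...,0]<1.6*p[...,1])&(np.hypot(W[...,0]-.575,W[...,1]-.157)>.06)]; print(' cap',len(C),C.mean(0),C.min(0),C.max(0))
    hb=W[near&(W[...,2]>.106)&(W[...,2]<.12)&(np.hypot(W[...,0]-.575,W[...,1]-.157)<.15)&(p.max(-1)<75)]; print(' hub/pad dark',len(hb),hb.mean(0) if len(hb) else 0)
    pts=dict(scene=dict(hub=(302,206),cap=(198,194)),side=dict(hub=(336,202),cap=(404,258),carr=(361,227),padtop=(367,238)))[n]
    for k,(u,v) in pts.items(): print(' ',k,W[v,u])
def plane(n,u,v,z):
    c=cam(n); a=px2w(c,u,v,1.); o=c[2]; t=(z-o[2])/(a[2]-o[2]); return o+t*(a-o)
print('side rays: sleeve top',plane('side',332.7,163.5,.163),'hub',plane('side',335.7,201.5,.112),'cap',plane('side',404.3,259.5,.15))
for z in(.112,.117): print('carr edge',plane('side',349,232.5,z),plane('side',371.5,221.5,z))
print('scene rays: sleeve top',plane('scene',329.5,187,.163),'hub',plane('scene',302,206,.112),'cap',plane('scene',198,194,.15))
```

```text
scene sleeve 91 [0.57424921 0.15982548 0.14553085] 0.11604337131363396 0.1635779648090535
 axis [0.56728514 0.1500867 ]
 housing 600 ((561.2163696289062, 94.33942413330078), (140.93252563476562, 135.5040283203125), 19.33822250366211)
 bed 4511 ((613.3779296875, 101.35285949707031), (307.4342041015625, 629.0375366210938), 5.330121994018555)
 cap 349 [ 0.63333966 -0.09941429  0.1491693 ] [ 0.60434736 -0.12701122  0.1440703 ] [ 0.65733025 -0.07415695  0.15205035]
 hub/pad dark 240 [0.5706109  0.10537984 0.11054989]
  hub [0.56274892 0.09305337 0.11085948]
  cap [ 0.62799118 -0.09819785  0.14903131]
side sleeve 11 [0.56023363 0.14699412 0.16259876] 0.16047855238211495 0.16398780514640077
 axis [0.56909228 0.15375526]
 housing 624 ((556.4378051757812, 91.00822448730469), (136.71328735351562, 136.45787048339844), 20.585491180419922)
 bed 6153 ((639.5128173828125, 108.15061950683594), (331.3033752441406, 618.6827392578125), 13.015498161315918)
 cap 633 [ 0.62882982 -0.10355513  0.14981292] [ 0.60314719 -0.12823662  0.14403935] [ 0.65580694 -0.07625254  0.15480953]
 hub/pad dark 248 [0.56589526 0.08904496 0.11133171]
  hub [0.56064723 0.09293499 0.11036978]
  cap [ 0.63027201 -0.09859584  0.14947999]
  carr [0.5889265  0.01412715 0.11440232]
  padtop [ 0.59453558 -0.00784318  0.10525535]
side rays: sleeve top [0.5692557  0.15136685 0.163     ] hub [0.56000945 0.09300627 0.112     ] cap [ 0.62943866 -0.10206365  0.15      ]
carr edge [0.56314698 0.00886702 0.112     ] [0.61377583 0.02394672 0.112     ]
carr edge [0.56185218 0.00509486 0.117     ] [0.61214681 0.02007501 0.117     ]
scene rays: sleeve top [0.5635666 0.149955  0.163    ] hub [0.56450902 0.09359868 0.112     ] cap [ 0.62947337 -0.09731422  0.15      ]
```

```bash
python3 -m crank '[{"dp":[-0.03,-0.016,0],"delta_rot":[0,0,0],"fingers":1},{"dp":[-0.06,-0.032,0],"delta_rot":[0,0,0],"fingers":1},{"dp":[-0.073,-0.039,0],"delta_rot":[0,0,0],"fingers":1},{"dp":[-0.073,-0.039,0],"delta_rot":[0,0,0],"fingers":1},{"dp":[-0.073,-0.039,0],"delta_rot":[0,0,0],"fingers":1},{"dp":[-0.073,-0.039,0],"delta_rot":[0,0,0],"fingers":1},{"dp":[-0.073,-0.039,0],"delta_rot":[0,0,0],"fingers":1},{"dp":[-0.073,-0.039,0],"delta_rot":[0,0,0],"fingers":1},{"dp":[-0.073,-0.039,0],"delta_rot":[0,0,0],"fingers":1},{"dp":[-0.073,-0.039,0],"delta_rot":[0,0,0],"fingers":1},{"dp":[-0.073,-0.039,0],"delta_rot":[0,0,0],"fingers":1},{"dp":[-0.073,-0.039,0],"delta_rot":[0,0,0],"fingers":1}]' 60
python3 -m crank '[{"dp":[-0.06,-0.032,0],"delta_rot":[0,0,0],"fingers":1},{"dp":[0,0,0],"delta_rot":[0,0,0],"fingers":1},{"dp":[0,0,0],"delta_rot":[0,0,0],"fingers":1},{"dp":[0,0,0],"delta_rot":[0,0,0],"fingers":1}]'
python3 - <<'E'
from h import *
c=cam('wrist'); p,D=manip.snapshot('wrist'); np.save('pics/w1.npy',D)
print(c, manip.sense()['force'],manip.sense()['ft_torque'])
cv2.imwrite('pics/w1.png',cv2.convertScaleAbs(p[:,:,::-1],alpha=1.5))
for n,q in dict(sleeve=(.5675,.1515,.163),hub=(.562,.093,.112)).items(): print(n,w2px(c,q))
E
```

```text
t: 1.1
tcp_pos: [0.5492, 0.1767, 0.3036]
tool_rot: [0.231, 0.973, -0.0, -0.0]
force: [0.2, 0.6, -0.0]
finger_gap: 1.003
gripper_force: 0.0
t: 1.43
tcp_pos: [0.5675, 0.1509, 0.3033]
tool_rot: [0.231, 0.973, -0.0, -0.001]
force: [0.6, 0.0, 0.1]
finger_gap: 1.0
gripper_force: 0.0
({'fx': 320.83378935121624, 'fy': 320.83378935121624, 'cx': 320.27218097205264, 'cy': 203.48027016051518, 'origin': array([0.49182445, 0.18883376, 0.37370608]), 'attitude': array([-0.14191371, -0.08723573,  0.51664747,  0.83983678])}, array([[ 4.50930633e-01, -8.43039204e-01, -2.93166276e-01],
       [ 8.92558991e-01,  4.25871776e-01,  1.48228466e-01],
       [-1.11165522e-04, -3.28508952e-01,  9.44500850e-01]]), array([0.49182445, 0.18883376, 0.37370608])) [-0.9199863   0.69426931  0.20753357] [-0.01808457 -0.04753623  0.04227137]
sleeve (np.float64(321.43995621336984), np.float64(218.30706737957544))
hub (np.float64(258.98208697309855), np.float64(219.41140899033797))
```

View pics/w1.png

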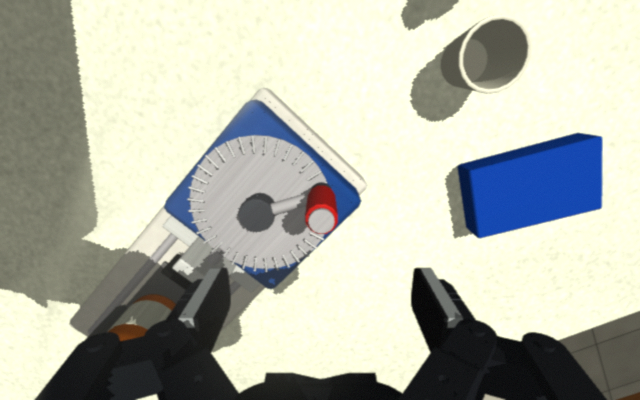

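Wrist view: the sleeve's top at (321,218), on prediction. The hub is at about (257,213), slightly off, and the rib ring spans x 189–331 and y 135–271.

Run:
```python
from h import *
c=cam('wrist'); D=np.load('pics/w1.npy'); W=cloud(c,D); p=cv2.imread('pics/w1.png').astype(int)
def plane(u,v,z):
    a=px2w(c,u,v,1.); o=c[2]; return o+(z-o[2])/(a[2]-o[2])*(a-o)
print('hub',plane(257,214,.112),'ring',[plane(260,203,z) for z in(.088,.092,.096)],'slv',plane(321,218,.163))
m=np.zeros(D.shape,bool); m[185:240,230:275]=1
Q=W[m&(W[...,2]>.107)&(W[...,2]<.117)&(p.max(-1)<110)]; print('hub top',len(Q),Q.mean(0),Q.min(0),Q.max(0))
m[:]=0; m[175:240,300:345]=1
Q=W[m&(W[...,2]>.158)&(W[...,2]<.168)]; print('sl top',len(Q),Q.mean(0),Q.min(0),Q.max(0))
m[:]=0;m[80:300,160:370]=1
Q=W[m&(W[...,2]>.08)&(W[...,2]<.09)&(p[...,0]>p[...,2]+50)]; print('housing',len(Q),cv2.minAreaRect((Q[:,:2]*1000).astype(np.float32)),np.median(Q[:,2]))
Q=W[m&(W[...,2]>.085)&(W[...,2]<.105)&(p[...,0]<p[...,2]+20)]; print('ring z',np.percentile(Q[:,2],[5,25,50,75,95]))
```

```text
hub [0.55662439 0.09461979 0.112     ] ring [array([0.55427558, 0.0940971 , 0.088     ]), array([0.55339598, 0.09543082, 0.092     ]), array([0.55251639, 0.09676454, 0.096     ])] slv [0.56688712 0.15195479 0.163     ]
hub top 933 [0.55658923 0.09335035 0.11138649] [0.5418683  0.07740228 0.10716136] [0.57257721 0.10809851 0.11326935]
sl top 813 [0.56573977 0.15277352 0.16514003] [0.55570229 0.14053044 0.15824471] [0.57901294 0.16361994 0.16796785]
housing 3446 ((556.5680541992188, 93.98738098144531), (137.2711181640625, 136.0807342529297), 20.150524139404297) 0.08483836046510793
ring z [0.08591294 0.08662891 0.0871308  0.08776387 0.09400682]
```

```bash
python3 -m crank '[{"dp":[0,0.002,0.02],"delta_rot":[0,0,0],"fingers":1},{"dp":[0.002,0,0.04],"delta_rot":[0,0,0],"fingers":1},{"dp":[0,0,0.04],"delta_rot":[0,0,0],"fingers":1},{"dp":[0,0,0.04],"delta_rot":[0,0,0],"fingers":1},{"dp":[0,0,0.04],"delta_rot":[0,0,0],"fingers":1},{"dp":[0,0,0.025],"delta_rot":[0,0,0],"fingers":1},{"dp":[0,0,0.01],"delta_rot":[0,0,0],"fingers":1},{"dp":[0,0,0],"delta_rot":[0,0,0],"fingers":0},{"dp":[0,0,0],"delta_rot":[0,0,0],"fingers":0}]' 40
python3 -m crank '[{"dp":[0,0,0],"delta_rot":[0,0,0],"fingers":-1},{"dp":[0,0,0],"delta_rot":[0,0,0],"fingers":-1},{"dp":[0,0,0],"delta_rot":[0,0,0],"fingers":-1},{"dp":[0,0,0],"delta_rot":[0,0,0],"fingers":-1},{"dp":[0,0,0],"delta_rot":[0,0,0],"fingers":-1},{"dp":[0,0,0],"delta_rot":[0,0,0],"fingers":-1}]' 60
```

```text
t: 2.23
tcp_pos: [0.5675, 0.153, 0.1964]
tool_rot: [0.23, 0.973, -0.0, -0.0]
force: [-0.1, -0.4, 0.2]
finger_gap: 0.747
gripper_force: 0.0
t: 2.73
tcp_pos: [0.5684, 0.1517, 0.1976]
tool_rot: [0.231, 0.973, -0.0, 0.001]
force: [-1.2, -1.9, 6.0]
finger_gap: 0.267
gripper_force: 58.7
```

```bash
python3 -m crank '[{"dp":[0,0,-0.005],"delta_rot":[0,0,0],"fingers":-1},{"dp":[0,0,-0.007],"delta_rot":[0,0,0],"fingers":-1},{"dp":[0,0,-0.007],"delta_rot":[0,0,0],"fingers":-1},{"dp":[0,0,-0.004],"delta_rot":[0,0,0],"fingers":-1},{"dp":[0,0,0],"delta_rot":[0,0,0],"fingers":-1},{"dp":[0,0,0],"delta_rot":[0,0,0],"fingers":-1}]'
python3 - <<'E'
from h import *
a=np.deg2rad(81.5); th=np.deg2rad(10)
Rt=R.from_quat(manip.sense()['tool_rot']).as_matrix()
for k in range(36):
    f=lambda k: .06*np.array([np.cos(a-k*th),np.sin(a-k*th),0])
    d=Rt.T@(f(k+1)-f(k))/.5; print(k+1,np.round(d[:2],4),end='; ')
c=cam('side'); p,D=manip.snapshot('side'); W=cloud(c,D); cv2.imwrite('pics/side1.png',cv2.convertScaleAbs(cv2.resize(p[120:270,270:470,::-1],None,fx=4,fy=4,interpolation=2),alpha=1.6))
E
```

```text
t: 3.23
tcp_pos: [0.5671, 0.1519, 0.2072]
tool_rot: [0.231, 0.973, -0.001, -0.001]
force: [-0.5, -2.0, -7.8]
finger_gap: 0.265
gripper_force: 59.0
1 [-0.0204  0.0048]; 2 [-0.0209  0.0012]; 3 [-0.0208 -0.0025]; 4 [-0.02   -0.0061]; 5 [-0.0187 -0.0094]; 6 [-0.0167 -0.0125]; 7 [-0.0143 -0.0153]; 8 [-0.0114 -0.0175]; 9 [-0.0082 -0.0192]; 10 [-0.0048 -0.0204]; 11 [-0.0012 -0.0209]; 12 [ 0.0025 -0.0208]; 13 [ 0.0061 -0.02  ]; 14 [ 0.0094 -0.0187]; 15 [ 0.0125 -0.0167]; 16 [ 0.0153 -0.0143]; 17 [ 0.0175 -0.0114]; 18 [ 0.0192 -0.0082]; 19 [ 0.0204 -0.0048]; 20 [ 0.0209 -0.0012]; 21 [0.0208 0.0025]; 22 [0.02   0.0061]; 23 [0.0187 0.0094]; 24 [0.0167 0.0125]; 25 [0.0143 0.0153]; 26 [0.0114 0.0175]; 27 [0.0082 0.0192]; 28 [0.0048 0.0204]; 29 [0.0012 0.0209]; 30 [-0.0025  0.0208]; 31 [-0.0061  0.02  ]; 32 [-0.0094  0.0187]; 33 [-0.0125  0.0167]; 34 [-0.0153  0.0143]; 35 [-0.0175  0.0114]; 36 [-0.0192  0.0082];
```

View pics/side1.png

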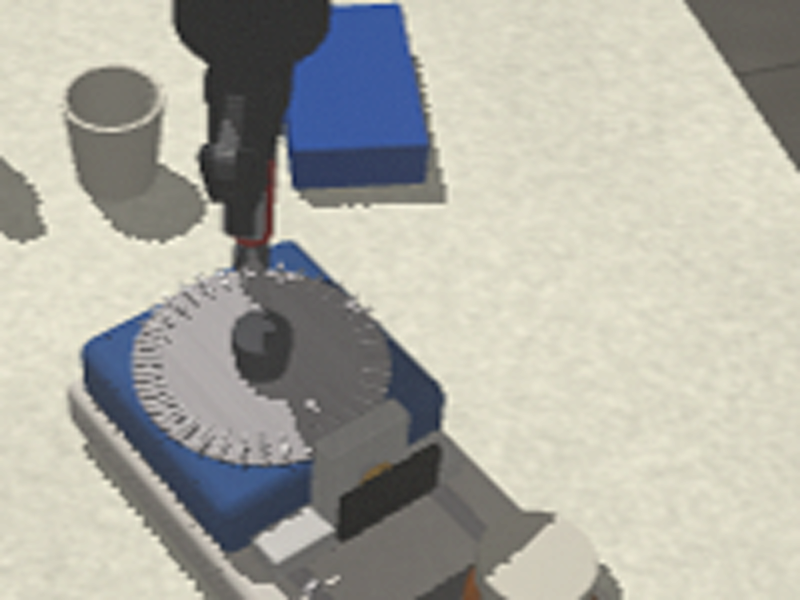

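The sleeve is held, with its lower rim at crop (255,243), about 9 mm higher than before. The pad is clear of the jar. Wind on.

```bash
python3 -m crank '[{"dp":[-0.0102,0.0024,0],"delta_rot":[0,0,0],"fingers":-1},{"dp":[-0.0102,0.0024,0],"delta_rot":[0,0,0],"fingers":-1},{"dp":[-0.0209,0.0012,0],"delta_rot":[0,0,0],"fingers":-1},{"dp":[-0.0208,-0.0025,0],"delta_rot":[0,0,0],"fingers":-1},{"dp":[-0.02,-0.0061,0],"delta_rot":[0,0,0],"fingers":-1},{"dp":[-0.0187,-0.0094,0],"delta_rot":[0,0,0],"fingers":-1},{"dp":[-0.0167,-0.0125,0],"delta_rot":[0,0,0],"fingers":-1}]'
python3 -m crank '[{"dp":[0,0,0],"delta_rot":[0,0,0],"fingers":-1},{"dp":[0,0,0],"delta_rot":[0,0,0],"fingers":-1}]'
```

```text
t: 3.87
tcp_pos: [0.613, 0.1143, 0.2065]
tool_rot: [0.231, 0.973, -0.001, -0.004]
force: [-7.5, -2.2, -7.7]
finger_gap: 0.267
gripper_force: 59.3
t: 4.03
tcp_pos: [0.6131, 0.1139, 0.2065]
tool_rot: [0.231, 0.973, -0.001, -0.004]
force: [-5.7, -2.6, -7.3]
finger_gap: 0.262
gripper_force: 59.3
```

```bash
python3 -m crank '[{"dp":[-0.0131,-0.0159,0],"delta_rot":[0,0,0],"fingers":-1},{"dp":[-0.0114,-0.0175,0],"delta_rot":[0,0,0],"fingers":-1},{"dp":[-0.0082,-0.0192,0],"delta_rot":[0,0,0],"fingers":-1},{"dp":[-0.0048,-0.0204,0],"delta_rot":[0,0,0],"fingers":-1},{"dp":[-0.0012,-0.0209,0],"delta_rot":[0,0,0],"fingers":-1},{"dp":[0.0025,-0.0208,0],"delta_rot":[0,0,0],"fingers":-1},{"dp":[0.0061,-0.02,0],"delta_rot":[0,0,0],"fingers":-1},{"dp":[0.0094,-0.0187,0],"delta_rot":[0,0,0],"fingers":-1},{"dp":[0.0125,-0.0167,0],"delta_rot":[0,0,0],"fingers":-1}]'
python3 -m crank '[{"dp":[0,0,0],"delta_rot":[0,0,0],"fingers":-1},{"dp":[0,0,0],"delta_rot":[0,0,0],"fingers":-1}]'
```

```text
t: 4.78
tcp_pos: [0.5804, 0.0376, 0.2077]
tool_rot: [0.232, 0.973, 0.002, -0.0]
force: [-1.1, 5.0, -8.1]
finger_gap: 0.268
gripper_force: 59.4
t: 4.95
tcp_pos: [0.5801, 0.0376, 0.2079]
tool_rot: [0.231, 0.973, 0.001, -0.0]
force: [-1.6, 4.9, -8.1]
finger_gap: 0.267
gripper_force: 59.4
```

```bash
python3 -m crank '[{"dp":[0.0159,-0.013,0],"delta_rot":[0,0,0],"fingers":-1},{"dp":[0.0175,-0.0114,0],"delta_rot":[0,0,0],"fingers":-1},{"dp":[0.0192,-0.0082,0],"delta_rot":[0,0,0],"fingers":-1},{"dp":[0.0204,-0.0048,0],"delta_rot":[0,0,0],"fingers":-1},{"dp":[0.0209,-0.0012,0],"delta_rot":[0,0,0],"fingers":-1},{"dp":[0.0208,0.0025,0],"delta_rot":[0,0,0],"fingers":-1},{"dp":[0.02,0.0061,0],"delta_rot":[0,0,0],"fingers":-1},{"dp":[0.0187,0.0094,0],"delta_rot":[0,0,0],"fingers":-1},{"dp":[0.0167,0.0125,0],"delta_rot":[0,0,0],"fingers":-1}]'
python3 -m crank '[{"dp":[0,0,0],"delta_rot":[0,0,0],"fingers":-1},{"dp":[0,0,0],"delta_rot":[0,0,0],"fingers":-1}]'
```

```text
t: 5.7
tcp_pos: [0.501, 0.0707, 0.2078]
tool_rot: [0.231, 0.973, -0.001, -0.002]
force: [-4.5, -1.2, -8.1]
finger_gap: 0.268
gripper_force: 59.8
t: 5.87
tcp_pos: [0.5007, 0.0716, 0.2077]
tool_rot: [0.23, 0.973, -0.001, -0.002]
force: [-6.6, -1.4, -8.5]
finger_gap: 0.267
gripper_force: 59.8
```

```bash
python3 -m crank '[{"dp":[0.0157,0.0146,0],"delta_rot":[0,0,0],"fingers":-1},{"dp":[0.0114,0.0175,0],"delta_rot":[0,0,0],"fingers":-1},{"dp":[0.0082,0.0192,0],"delta_rot":[0,0,0],"fingers":-1},{"dp":[0.0048,0.0204,0],"delta_rot":[0,0,0],"fingers":-1},{"dp":[0.0012,0.0209,0],"delta_rot":[0,0,0],"fingers":-1},{"dp":[-0.0025,0.0208,0],"delta_rot":[0,0,0],"fingers":-1},{"dp":[-0.0061,0.02,0],"delta_rot":[0,0,0],"fingers":-1},{"dp":[-0.0094,0.0187,0],"delta_rot":[0,0,0],"fingers":-1},{"dp":[-0.0125,0.0167,0],"delta_rot":[0,0,0],"fingers":-1},{"dp":[-0.0153,0.0143,0],"delta_rot":[0,0,0],"fingers":-1},{"dp":[-0.0175,0.0114,0],"delta_rot":[0,0,0],"fingers":-1},{"dp":[-0.0192,0.0082,0],"delta_rot":[0,0,0],"fingers":-1}]'
python3 -m crank '[{"dp":[0,0,0],"delta_rot":[0,0,0],"fingers":-1},{"dp":[0,0,0],"delta_rot":[0,0,0],"fingers":-1}]'
python3 - <<'E'
from h import *
c=cam('side'); p,D=manip.snapshot('side'); cv2.imwrite('pics/side2.png',cv2.convertScaleAbs(cv2.resize(p[150:300,270:470,::-1],None,fx=4,fy=4,interpolation=2),alpha=1.6))
P=np.array([[.5671,.1519],[.6131,.1139],[.5801,.0376],[.5007,.0716],manip.sense()['tcp_pos'][:2]])
from scipy.optimize import least_squares
for f in (1,0):
    s=least_squares(lambda a:np.hypot(*(P-a[:2]).T)-(.06 if f else a[2]),[.557,.093,.06]); print(s.x,s.fun)
E
```

```text
t: 6.87
tcp_pos: [0.5688, 0.1519, 0.208]
tool_rot: [0.23, 0.973, -0.001, 0.002]
force: [-2.6, -6.9, -7.7]
finger_gap: 0.267
gripper_force: 59.9
t: 7.03
tcp_pos: [0.5692, 0.1516, 0.2079]
tool_rot: [0.231, 0.973, -0.001, 0.002]
force: [-0.9, -4.9, -8.5]
finger_gap: 0.267
gripper_force: 59.9
[0.55684324 0.0928754  0.06      ] [-9.08675748e-05  5.71163772e-05 -3.12797370e-05  3.92011050e-05
  5.56584683e-05]
[0.55684131 0.09287355 0.06000664] [-9.53505339e-05  5.29299155e-05 -3.88876626e-05  3.00955860e-05
  5.12126952e-05]
```

View pics/side2.png

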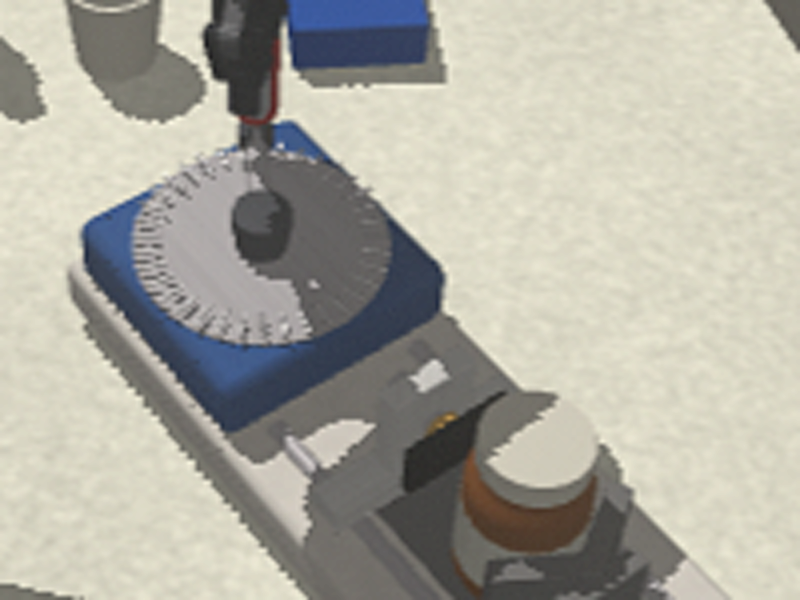

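Rotation so far is about 361°. The pad's top edge runs from crop (403,450) to (505,393), and the cap's near edge is at about (475,440), so there is still a gap. The hand's circle fits to 0.1 mm. I'll keep winding, more finely.

```bash
cat >> h.py <<'E'
A=np.array([.5568,.0929])
def st():
    s=manip.sense(); v=s['tcp_pos'][:2]-A; r=v/np.hypot(*v); t=np.array([r[1],-r[0]])
    f=s['force']; print('ang %.2f r %.2f mm  Frad %.2f Ftan(cw) %.2f Fz %.1f z %.4f t %.2f'%(np.degrees(np.arctan2(v[1],v[0])),np.hypot(*v)*1e3,f[:2]@r,f[:2]@t,f[2],s['tcp_pos'][2],s['t']))
def steps(a0,d,n):
    Rt=R.from_quat(manip.sense()['tool_rot']).as_matrix()
    f=lambda k: .06*np.array([np.cos(np.radians(a0-k*d)),np.sin(np.radians(a0-k*d)),0])
    for k in range(n): print('%g>%g'%(a0-k*d,a0-k*d-d),np.round((Rt.T@(f(k+1)-f(k))/.5)[:2],4),end='; ')
    print()
E
python3 - <<'E'
from h import *
st(); steps(78,10,6); steps(18,5,18)
E
```

```text
ang 78.73 r 60.04 mm  Frad -5.58 Ftan(cw) 0.60 Fz -8.2 z 0.2079 t 7.08
78>68 [-0.0206  0.0035]; 68>58 [-0.0209 -0.0001]; 58>48 [-0.0206 -0.0037]; 48>38 [-0.0196 -0.0073]; 38>28 [-0.0181 -0.0106]; 28>18 [-0.0159 -0.0135]; 
18>13 [-0.007  -0.0078]; 13>8 [-0.0063 -0.0083]; 8>3 [-0.0056 -0.0089]; 3>-2 [-0.0048 -0.0093]; -2>-7 [-0.004  -0.0097]; -7>-12 [-0.0031 -0.01  ]; -12>-17 [-0.0022 -0.0102]; -17>-22 [-0.0013 -0.0104]; -22>-27 [-0.0004 -0.0105]; -27>-32 [ 0.0005 -0.0105]; -32>-37 [ 0.0014 -0.0104]; -37>-42 [ 0.0023 -0.0102]; -42>-47 [ 0.0032 -0.01  ]; -47>-52 [ 0.0041 -0.0096]; -52>-57 [ 0.0049 -0.0093]; -57>-62 [ 0.0057 -0.0088]; -62>-67 [ 0.0064 -0.0083]; -67>-72 [ 0.0071 -0.0077];
```

```bash
python3 -m crank '[{"dp":[-0.0211,0.0024,0],"delta_rot":[0,0,0],"fingers":-1},{"dp":[-0.0209,-0.0001,0],"delta_rot":[0,0,0],"fingers":-1},{"dp":[-0.0206,-0.0037,0],"delta_rot":[0,0,0],"fingers":-1},{"dp":[-0.0196,-0.0073,0],"delta_rot":[0,0,0],"fingers":-1},{"dp":[-0.0181,-0.0106,0],"delta_rot":[0,0,0],"fingers":-1},{"dp":[-0.0159,-0.0135,0],"delta_rot":[0,0,0],"fingers":-1}]' | grep force; python3 -c "from h import *;st()"
python3 -m crank '[{"dp":[-0.007,-0.0078,0],"delta_rot":[0,0,0],"fingers":-1},{"dp":[-0.0063,-0.0083,0],"delta_rot":[0,0,0],"fingers":-1},{"dp":[-0.0056,-0.0089,0],"delta_rot":[0,0,0],"fingers":-1},{"dp":[-0.0048,-0.0093,0],"delta_rot":[0,0,0],"fingers":-1},{"dp":[0,0,0],"delta_rot":[0,0,0],"fingers":-1},{"dp":[0,0,0],"delta_rot":[0,0,0],"fingers":-1},{"dp":[0,0,0],"delta_rot":[0,0,0],"fingers":-1}]' >/dev/null;  python3 - <<'E'
from h import *
st(); p,D=manip.snapshot('side'); cv2.imwrite('pics/side3.png',cv2.convertScaleAbs(cv2.resize(p[200:300,320:450,::-1],None,fx=6,fy=6,interpolation=2),alpha=1.8))
E
```

```text
force: [0.7, 0.1, -8.2]
gripper_force: 59.9
ang 18.46 r 59.20 mm  Frad 0.73 Ftan(cw) 0.10 Fz -8.2 z 0.2082 t 7.58
ang -2.15 r 58.96 mm  Frad 5.96 Ftan(cw) 0.52 Fz -8.3 z 0.2088 t 8.17
```

View pics/side3.png

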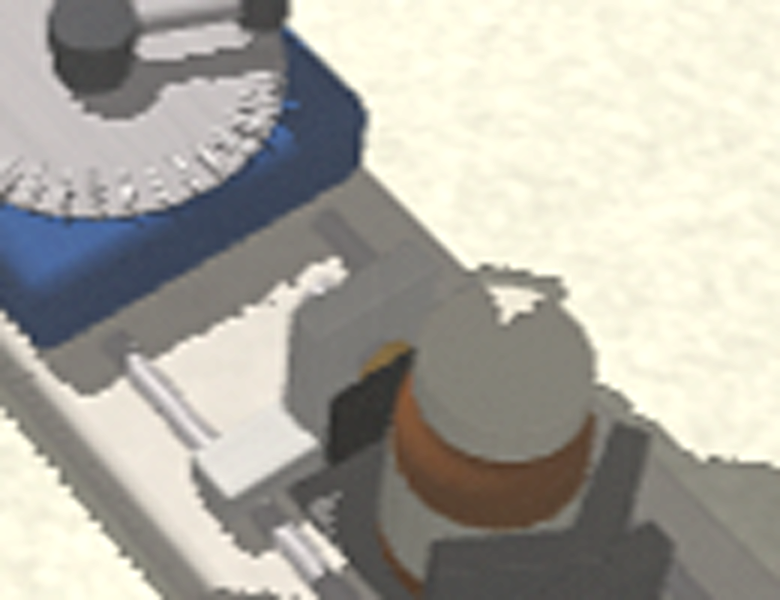

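The pad is now close to the jar: pad edge at crop (330,440)–(410,355), jar edge at about x 390–415. About 441° so far. I'll go in 10° steps and watch the tangential force.

```bash
s(){ python3 -c "from h import *;st()"; }
python3 -m crank '[{"dp":[-0.0058,-0.0088,0],"delta_rot":[0,0,0],"fingers":-1},{"dp":[-0.0031,-0.01,0],"delta_rot":[0,0,0],"fingers":-1},{"dp":[0,0,0],"delta_rot":[0,0,0],"fingers":-1},{"dp":[0,0,0],"delta_rot":[0,0,0],"fingers":-1},{"dp":[0,0,0],"delta_rot":[0,0,0],"fingers":-1}]' >/dev/null; s
python3 -m crank '[{"dp":[-0.0022,-0.0102,0],"delta_rot":[0,0,0],"fingers":-1},{"dp":[-0.0013,-0.0104,0],"delta_rot":[0,0,0],"fingers":-1},{"dp":[0,0,0],"delta_rot":[0,0,0],"fingers":-1},{"dp":[0,0,0],"delta_rot":[0,0,0],"fingers":-1},{"dp":[0,0,0],"delta_rot":[0,0,0],"fingers":-1}]' >/dev/null; s
```

```text
ang -12.56 r 59.13 mm  Frad 5.99 Ftan(cw) -0.32 Fz -8.5 z 0.2084 t 8.63
ang -22.97 r 59.20 mm  Frad 4.28 Ftan(cw) 0.38 Fz -8.1 z 0.2084 t 9.05
```

```bash
s(){ python3 -c "from h import *;st()"; }
python3 -m crank '[{"dp":[-0.0008,-0.01,0],"delta_rot":[0,0,0],"fingers":-1},{"dp":[0.0005,-0.0105,0],"delta_rot":[0,0,0],"fingers":-1},{"dp":[0,0,0],"delta_rot":[0,0,0],"fingers":-1},{"dp":[0,0,0],"delta_rot":[0,0,0],"fingers":-1},{"dp":[0,0,0],"delta_rot":[0,0,0],"fingers":-1}]' >/dev/null; s
python3 -m crank '[{"dp":[0.0014,-0.0104,0],"delta_rot":[0,0,0],"fingers":-1},{"dp":[0.0023,-0.0102,0],"delta_rot":[0,0,0],"fingers":-1},{"dp":[0,0,0],"delta_rot":[0,0,0],"fingers":-1},{"dp":[0,0,0],"delta_rot":[0,0,0],"fingers":-1},{"dp":[0,0,0],"delta_rot":[0,0,0],"fingers":-1}]' >/dev/null; s
```

```text
ang -33.25 r 59.29 mm  Frad 5.34 Ftan(cw) 0.66 Fz -8.5 z 0.2082 t 9.47
ang -43.64 r 59.37 mm  Frad 5.35 Ftan(cw) -0.51 Fz -8.8 z 0.2082 t 9.88
```

```bash
s(){ python3 -c "from h import *;st()"; }
python3 -m crank '[{"dp":[0.0024,-0.0102,0],"delta_rot":[0,0,0],"fingers":-1},{"dp":[0.0041,-0.0096,0],"delta_rot":[0,0,0],"fingers":-1},{"dp":[0,0,0],"delta_rot":[0,0,0],"fingers":-1},{"dp":[0,0,0],"delta_rot":[0,0,0],"fingers":-1},{"dp":[0,0,0],"delta_rot":[0,0,0],"fingers":-1}]' >/dev/null; s
python3 -m crank '[{"dp":[0.0049,-0.0093,0],"delta_rot":[0,0,0],"fingers":-1},{"dp":[0.0057,-0.0088,0],"delta_rot":[0,0,0],"fingers":-1},{"dp":[0,0,0],"delta_rot":[0,0,0],"fingers":-1},{"dp":[0,0,0],"delta_rot":[0,0,0],"fingers":-1},{"dp":[0,0,0],"delta_rot":[0,0,0],"fingers":-1}]' >/dev/null; s
python3 - <<'E'
from h import *
steps(-62,5,20)
p,D=manip.snapshot('side'); cv2.imwrite('pics/side4.png',cv2.convertScaleAbs(cv2.resize(p[200:300,320:450,::-1],None,fx=6,fy=6,interpolation=2),alpha=1.8))
p,D=manip.snapshot('scene'); cv2.imwrite('pics/scene4.png',cv2.convertScaleAbs(cv2.resize(p[170:270,150:280,::-1],None,fx=6,fy=6,interpolation=2),alpha=1.8))
E
```

```text
ang -53.51 r 59.48 mm  Frad 5.21 Ftan(cw) -1.55 Fz -8.4 z 0.2081 t 10.30
ang -63.35 r 59.58 mm  Frad 4.42 Ftan(cw) -3.07 Fz -7.8 z 0.2082 t 10.72
-62>-67 [ 0.0064 -0.0083]; -67>-72 [ 0.0071 -0.0077]; -72>-77 [ 0.0078 -0.007 ]; -77>-82 [ 0.0083 -0.0063]; -82>-87 [ 0.0089 -0.0056]; -87>-92 [ 0.0093 -0.0048]; -92>-97 [ 0.0097 -0.004 ]; -97>-102 [ 0.01   -0.0031]; -102>-107 [ 0.0102 -0.0022]; -107>-112 [ 0.0104 -0.0013]; -112>-117 [ 0.0105 -0.0004]; -117>-122 [0.0105 0.0005]; -122>-127 [0.0104 0.0014]; -127>-132 [0.0102 0.0023]; -132>-137 [0.01   0.0032]; -137>-142 [0.0097 0.0041]; -142>-147 [0.0093 0.0049]; -147>-152 [0.0088 0.0057]; -152>-157 [0.0083 0.0064]; -157>-162 [0.0077 0.0071];
```

View pics/scene4.png

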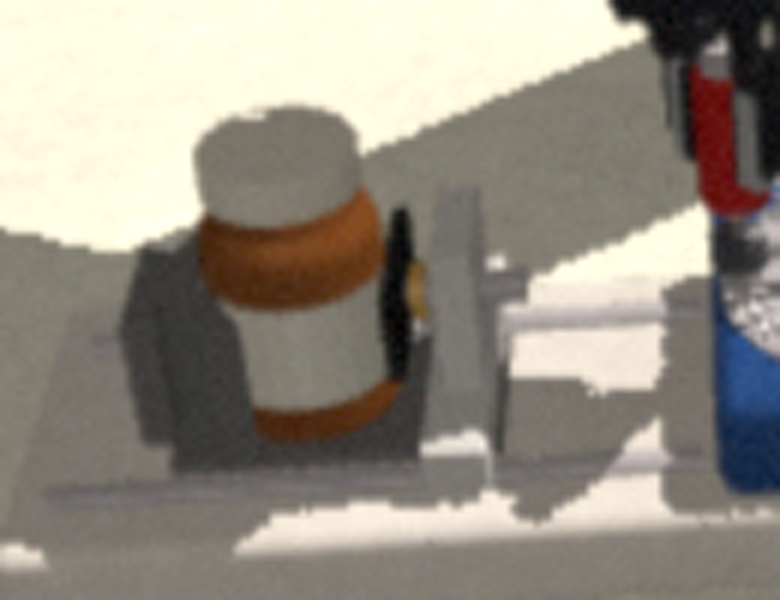

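The pad (x 385–410) now touches the jar, which still stands against the V-block. The onset was at about −46° and the force is now about 22 N. I'll wind about 17° more, to near the 520° gap (about 46 N).

```bash
s(){ python3 -c "from h import *;st()"; }
python3 -m crank '[{"dp":[0.0064,-0.0083,0],"delta_rot":[0,0,0],"fingers":-1},{"dp":[0.0071,-0.0077,0],"delta_rot":[0,0,0],"fingers":-1},{"dp":[0,0,0],"delta_rot":[0,0,0],"fingers":-1},{"dp":[0,0,0],"delta_rot":[0,0,0],"fingers":-1},{"dp":[0,0,0],"delta_rot":[0,0,0],"fingers":-1}]' >/dev/null; s
python3 -m crank '[{"dp":[0.0078,-0.007,0],"delta_rot":[0,0,0],"fingers":-1},{"dp":[0.0050,-0.004,0],"delta_rot":[0,0,0],"fingers":-1},{"dp":[0,0,0],"delta_rot":[0,0,0],"fingers":-1},{"dp":[0,0,0],"delta_rot":[0,0,0],"fingers":-1},{"dp":[0,0,0],"delta_rot":[0,0,0],"fingers":-1}]' >/dev/null; s
python3 -m crank '[{"dp":[0,0,0],"delta_rot":[0,0,0],"fingers":-1},{"dp":[0,0,0],"delta_rot":[0,0,0],"fingers":-1}]' >/dev/null; s
```

```text
ang -72.95 r 59.71 mm  Frad 1.95 Ftan(cw) -4.79 Fz -8.3 z 0.2083 t 11.23
ang -80.57 r 59.81 mm  Frad 2.45 Ftan(cw) -6.70 Fz -7.7 z 0.2085 t 11.65
ang -80.52 r 59.80 mm  Frad 2.28 Ftan(cw) -4.39 Fz -7.6 z 0.2085 t 11.82
```

```bash
s(){ python3 -c "from h import *;st()"; }
python3 -m crank '[{"dp":[0,0,0.004],"delta_rot":[0,0,0],"fingers":-1},{"dp":[0,0,0.004],"delta_rot":[0,0,0],"fingers":-1},{"dp":[0,0,0.004],"delta_rot":[0,0,0],"fingers":-1},{"dp":[0,0,0.003],"delta_rot":[0,0,0],"fingers":-1},{"dp":[0,0,0],"delta_rot":[0,0,0],"fingers":-1},{"dp":[0,0,0],"delta_rot":[0,0,0],"fingers":-1}]' >/dev/null; s
python3 -m crank '[{"dp":[0,0,0.003],"delta_rot":[0,0,0],"fingers":-1},{"dp":[0,0,0.003],"delta_rot":[0,0,0],"fingers":-1},{"dp":[0,0,0],"delta_rot":[0,0,0],"fingers":-1},{"dp":[0,0,0],"delta_rot":[0,0,0],"fingers":-1}]' >/dev/null; s
```

```text
ang -80.25 r 59.82 mm  Frad 1.76 Ftan(cw) -4.96 Fz -6.0 z 0.2012 t 12.32
ang -80.12 r 59.81 mm  Frad 2.34 Ftan(cw) -5.92 Fz -5.4 z 0.1984 t 12.65
```

```bash
s(){ python3 -c "from h import *;st()"; }
python3 -m crank '[{"dp":[0,0,0.002],"delta_rot":[0,0,0],"fingers":-1},{"dp":[0,0,0.002],"delta_rot":[0,0,0],"fingers":-1},{"dp":[0,0,0],"delta_rot":[0,0,0],"fingers":-1},{"dp":[0,0,0],"delta_rot":[0,0,0],"fingers":-1}]' >/dev/null; s
python3 -m crank '[{"dp":[-0.002,0.0015,0],"delta_rot":[0,0,0],"fingers":-1},{"dp":[-0.002,0.0015,0],"delta_rot":[0,0,0],"fingers":-1},{"dp":[0,0,0],"delta_rot":[0,0,0],"fingers":-1},{"dp":[0,0,0],"delta_rot":[0,0,0],"fingers":-1}]' >/dev/null; s
```

```text
ang -79.18 r 59.84 mm  Frad 1.12 Ftan(cw) -5.35 Fz -1.2 z 0.1978 t 12.98
ang -77.89 r 59.87 mm  Frad 2.46 Ftan(cw) -2.37 Fz 6.3 z 0.1976 t 13.32
```

```bash
s(){ python3 -c "from h import *;st()"; }
python3 -m crank '[{"dp":[-0.0015,0.001,0],"delta_rot":[0,0,0],"fingers":-1},{"dp":[0,0,0],"delta_rot":[0,0,0],"fingers":-1},{"dp":[0,0,0],"delta_rot":[0,0,0],"fingers":-1}]' >/dev/null; s
python3 -m crank '[{"dp":[-0.0015,0.001,0],"delta_rot":[0,0,0],"fingers":-1},{"dp":[0,0,0],"delta_rot":[0,0,0],"fingers":-1},{"dp":[0,0,0],"delta_rot":[0,0,0],"fingers":-1}]' >/dev/null; s
```

```text
ang -77.58 r 59.88 mm  Frad 2.25 Ftan(cw) -0.66 Fz 7.4 z 0.1976 t 13.57
ang -77.31 r 59.85 mm  Frad 2.65 Ftan(cw) 0.21 Fz 8.2 z 0.1976 t 13.82
```

```bash
s(){ python3 -c "from h import *;st()"; }
python3 -m crank '[{"dp":[0,0,0],"delta_rot":[0,0,0],"fingers":0.5},{"dp":[0,0,0],"delta_rot":[0,0,0],"fingers":0.5},{"dp":[0,0,0],"delta_rot":[0,0,0],"fingers":0.5},{"dp":[0,0,0],"delta_rot":[0,0,0],"fingers":0.5},{"dp":[0,0,0],"delta_rot":[0,0,0],"fingers":0.5},{"dp":[0,0,0],"delta_rot":[0,0,0],"fingers":0.5}]'; s
python3 -m crank '[{"dp":[0,0,-0.02],"delta_rot":[0,0,0],"fingers":0.5},{"dp":[0,0,-0.04],"delta_rot":[0,0,0],"fingers":0.5},{"dp":[0,0,-0.05],"delta_rot":[0,0,0],"fingers":0.5},{"dp":[0,0,-0.05],"delta_rot":[0,0,0],"fingers":0.5},{"dp":[0.02,0.02,-0.04],"delta_rot":[0,0,0],"fingers":0.5},{"dp":[0.04,0.04,-0.02],"delta_rot":[0,0,0],"fingers":0.5},{"dp":[0.04,0.04,0],"delta_rot":[0,0,0],"fingers":0.5},{"dp":[0.02,0.02,0],"delta_rot":[0,0,0],"fingers":0.5},{"dp":[0,0,0],"delta_rot":[0,0,0],"fingers":0.5},{"dp":[0,0,0],"delta_rot":[0,0,0],"fingers":0.5}]'; s
python3 - <<'E'
from h import *
c=cam('side'); p,D=manip.snapshot('side'); W=cloud(c,D); q=p.astype(int)
m=(q[...,0]>60)&(q[...,0]>2.2*q[...,1])&(q[...,0]>2.2*q[...,2])&(D>0)&(np.hypot(W[...,0]-A[0],W[...,1]-A[1])<.085)&(W[...,2]>.105); P=W[m]; print(len(P),np.median(P,0),P[:,2].min(),P[:,2].max())
cv2.imwrite('pics/side5.png',cv2.convertScaleAbs(cv2.resize(p[150:300,270:470,::-1],None,fx=4,fy=4,interpolation=2),alpha=1.6))
E
```

```text
t: 14.32
tcp_pos: [0.5697, 0.0351, 0.1951]
tool_rot: [0.231, 0.973, -0.0, -0.001]
force: [0.7, 1.1, 0.7]
finger_gap: 0.751
gripper_force: 0.0
ang -77.46 r 59.23 mm  Frad -0.93 Ftan(cw) -0.96 Fz 0.7 z 0.1951 t 14.32
t: 15.15
tcp_pos: [0.543, 0.1159, 0.3054]
tool_rot: [0.23, 0.973, -0.0, -0.0]
force: [0.2, -0.1, -0.7]
finger_gap: 0.756
gripper_force: 0.0
ang 120.94 r 26.79 mm  Frad -0.23 Ftan(cw) 0.12 Fz -0.7 z 0.3054 t 15.15
  return _methods._mean(a, axis=axis, dtype=dtype,
  ret = um.true_divide(
Traceback (most recent call last):
ValueError: zero-size array to reduction operation minimum which has no identity
```

Run:
```python
from h import *
p,D=manip.snapshot('side')
cv2.imwrite('pics/side6.png',cv2.convertScaleAbs(cv2.resize(p[130:280,270:470,::-1],None,fx=4,fy=4,interpolation=2),alpha=1.8))
c=cam('side'); a=np.radians(-77.5); e=A+.06*np.array([np.cos(a),np.sin(a)])
for z in(.113,.163): u,v=w2px(c,[*e,z]); print('expected sleeve px in crop',(u-270)*4,(v-130)*4)
```

```text
expected sleeve px in crop 314.1641706464968 366.6383787071786
expected sleeve px in crop 317.47528114686384 298.8908197310691
```

View pics/side6.png

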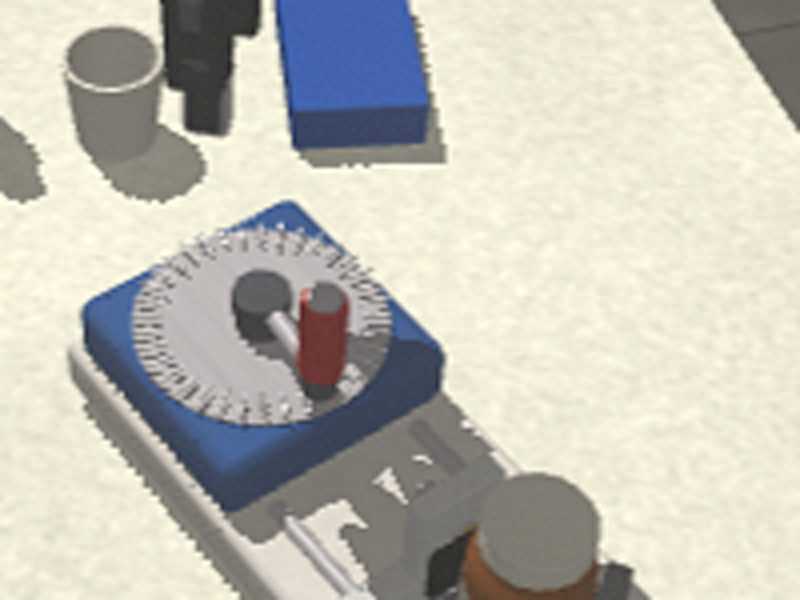

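The sleeve is down, with its top at crop (325,297), at the angle where it was released. The pad is still on the jar and the gripper is clear.

```bash
python3 -c "
from station import manip
print(manip.sign_off())"
```

```text
the job is handed in; nothing more can be done
None
```

The job is handed in after about 15 s of robot time: the jar is held against the V-block at an estimated 40–45 N (from crank angle and handle force), the crank is locked with the sleeve down, and the gripper is clear.

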